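# Lock the spice ledge guard bar with its ball-lock pin

### The job

Swing the guard bar in until its eye lies in the bracket's fork and the holes line up. Then take the quick-release pin from the wooden block by pinching its head so that the button is held in, ease the pin gently down through fork and bar until it has squashed the sprung collar enough for its balls to be out below the fork, and let go so that the button springs out and the pin is locked. Never force the pin, and leave the pots, plate, spoon and heat diffuser where they are.

Things in the scene. Friction and masses are not known exactly. Their poses are not given: they have to be found in the camera images.
- guard: fixed steel stand: strip 60 (x) x 320 (y) x 10 mm, origin on the granite 10 mm towards +y from its middle, z up. Hinge post at y +110 mm, 80 mm tall; fork at y -110 mm: two level ears 44 mm square, 26 mm apart, upper 8 and lower 12 mm thick, with 13.5 mm upright holes, back at the -y end, post behind it 107 mm tall. The pin must not bear on the stand with over 20 N
- bracket_hole (a point): fixed point on the axis of the fork's holes, 70 mm above the granite. The fork's height is set differently each time and is NOT reported: the top of its upper ear is 83 to 99 mm above the granite, so depth must be felt. On it a sprung collar, 32 mm square, 17 mm hole, top 8 mm over the ear: starts down at 1.5 N, plus 1.5 N per mm, stops hard after 5 mm (9 N)
- hinge (a point): fixed point on the bar's upright hinge axis, at the bar's mid-height, 70 mm above the granite
- bar (a joint): swing of the bar, rad: 0 with its eye over the fork's holes, positive when open towards the robot (stand's -x). It goes 0.06 past 0 to a stop, so the stop is not the right place. Stays where left (0.12 N m friction). Aluminium, 14 x 8 mm, upper side 74 mm above the granite; ends in an eye 32 mm square with a 16 mm hole, 220 mm from the hinge axis
- post (a point): grip point on the upright round steel post (14 mm diameter) fixed on the bar 120 mm from the hinge axis; the post rises from 74 to 122 mm above the granite, this point is at 100 mm. The bar is swung by it
- holder: wooden block 60 x 60 x 75 mm with a 23 mm hole through it, in which the pin stands; fixed, origin under its middle. It stands at the left or the right, the plate on the other side
- pin: loose quick-release pin, 0.11 kg, upright in the block. Origin on its axis at the flange's underside, z up. Flange 30 mm diameter, 5 mm thick; above it a black head 22 (x) by 20 mm (y) reaching 50 mm above the origin, with a button in its +y side. Below: shank 12 mm diameter, 58 mm long, then a 9 mm cone. It may go in at any turn about its axis
- pin_grip (a point): point on the pin's axis at the middle of the button's height, 30 mm above the pin's origin; grasp here with the fingers closing along the pin's y
- pin_tip (a point): lower end of the pin's cone, on the axis, 67 mm below the origin, 5 mm in diameter. The two locking balls, 52 to 58 mm below the origin on the +x and -x sides, stand 3 mm out of the shank and stop it at the holes unless the button is in. They come clear below the fork when the flange has squashed the collar 2 mm (4.5 N); 3 to 4 mm (6 to 7.5 N) is good
- button (a joint): travel of the pin's button, m: 0 out, 0.005 flush with the head. A steel block 12 mm wide, 16 mm high, 5 mm proud of the head's +y side when out; spring 4 N out, 8 N flush. Pinching the head across its y presses it and draws the balls in; letting go brings them out if they are clear of the holes
- pots: three white ceramic spice pots with snug lids, stacked as one piece 64 mm in diameter and 127 mm tall, origin under the middle; stands behind the bar (bystander)
- plate: white melamine plate, 150 mm diameter, 16 mm high, origin under the middle (bystander)
- spoon: steel teaspoon, 140 mm, lying on the granite (bystander)
- diffuser: aluminium heat diffuser disc, 170 mm diameter, 10 mm high, origin under the middle (bystander)

How it is judged:
On the way, in this order (a step that is already met when the one before it is completed fails the run):
1. the bar is swung in, its eye in line with the fork's holes (within 0.05 rad) (value of joint bar between -0.05 and 0.05 rad), for 0.2 s.
2. the pin is through fork and bar with its button held in (z of pin in the frame of bracket_hole below 0.039 m and horizontal distance between pin_tip and bracket_hole below 0.005 m and value of joint button above 0.0025 m), for 0.05 s.
At the end, for the whole second after the job is handed in: the pin is through fork and eye (flange within 5 mm, point within 6 mm of the hole axis), its origin 12 to 36 mm above bracket_hole, button sprung out (under 1.2 mm) so the balls are out below the fork, the bar within 0.05 rad of 0, the pin at rest and released (all of step 1 and z of pin in the frame of bracket_hole between 0.012 and 0.036 m and horizontal distance between pin and bracket_hole below 0.005 m and horizontal distance between pin_tip and bracket_hole below 0.006 m and value of joint button below 0.0012 m and linear speed of pin below 0.02 m/s); the robot touches nothing.
It fails at once if the pin bears on the guard with more than 20 N (contact force between pin and guard above 20 N).
It fails at once if pots, plate, spoon or diffuser moved by more than 20 mm, or the pots tipped (distance of any of pots, plate, spoon, diffuser from where it was at the start of the episode above 0.02 m or angle between pots's own z axis and vertical above 0.3 rad).
It also fails if it takes over 54 s, if anything falls off the work surface, if the arm or the gripper's body presses on something with over 40 N, if the wrist force passes 120 N, or if a joint passes its speed limit or range.

### The arm

A 6-joint arm with a two-finger parallel gripper is mounted at the origin on the work surface. World frame = base frame: x ahead of the robot, y to its left, z up, the work surface at z = 0. Lengths are in m, angles in rad, forces in N, time in s.
With the tool pointing down it reaches from about 0.3 to 0.875 m from the base axis. Payload 4.2 kg.
Tool frame: the origin (TCP) lies midway between the tips of the shut fingers; the grasp point (between the pads) lies 19 mm behind it (robot.grasp_offset is the distance from the TCP to the grasp point, in m); y points along the fingers, x is the direction in which the jaws open and shut, and the axes are right-handed (so a half turn about y gives the same grasp; the last joint's range is limited). The gripper opens to 85 mm and grips with 20 to 120 N. Pads are 22 mm wide; open, the fingers measure 114 mm over their backs; the gripper's body (76 mm by 85 mm) begins 54 mm behind the grasp point. The pads swing forward as they close: fully open they stand 13 mm farther back than shut.
Start: joints at [-1.137, 0.32, 1.565, -0, 1.257, -0.02], TCP at [0.252, -0.517, 0.209] pointing down, gripper open.
Joint ranges: [-3.11, 3.11], [-0.84, 2.01], [0.21, 2.61], [-1.34, 4.49], [0.05, 2.63], [-2.56, 2.56]. Speed limits (rad/s): [2.57, 2.57, 3.14, 3.14, 3.14, 3.14].

### API

Orientations are given as a rotation vector (axis times angle).
In Python, from bench import robot gives the robot as it stands.
- The arm moves only by the tool send_rows, never from a script. Its argument "commands" is a list of rows, each a list of 3 entries, a list of its own where there are three numbers: the turn, a rotation vector about the tool's x, y, z in degrees, then the shift along the tool's x, y, z in m, then the opening, from -1 (shut) to 1 (fully open). A call has 1 to 8 rows; each row is the pose to reach, as a shift and turn from the pose commanded when the call began, along the tool's axes at that moment; what a row does not reach only later rows make up. A row lasts 1/10 s, in which the tool goes at most 50 mm and 8.59 degrees, less where a joint would pass 70% of its speed; a pose out of reach is approached as far as the arm can. A call with a gripper value outside its range is refused whole. The fingers move at their own pace and stop on an object; "squeeze" is the grip in N (left out, the last holds). Time passes only in rows, so rows that repeat a pose let the fingers close. It gives the time, the measured TCP pose, the force and the opening at its end, in the units of the state.
- robot.sense(): the state, without advancing time (a new reading comes with each control period).
- robot.capture(name): name is "scene" or "top"; returns a dict with "image" (400x640x3 uint8, blue, green, red), "range_z" (400x640 float32, m along the optical axis (not along the pixel's ray), 0 where there is no reading), "fovy" (degrees; the focal length in pixels is half the picture's height over the tangent of half this angle, whatever the lens; pixels are square), "cx", "cy" (the principal point, pixels), "dist_coeffs" ([k1, k2, p1, p2, k3] as OpenCV has them; the pictures are not rectified), "camera_from_world" (4x4, takes a point from world to camera coordinates). Camera axes: x right, y down, z forward; pixel columns grow to the right and rows downward; lengths in m; the calibration is good to about 2 mm. A picture is of the moment at which its call begins.
- robot.job_done(): hands the job in, once; it reports no verdict.
The state is a dict: "time": time; "q": joint angles; "qd": joint speeds; "joint_efforts": joint torques, N m; "ee_pos": TCP position; "ee_rot": TCP orientation; "contact_force": force on the tool from outside, world axes, zero at the start; "wrist_torque": the same for the moment, N m; "gripper_width": opening from 0.0 (shut) to 1.0 (fully open).
Only numpy, scipy, OpenCV 4.12 (cv2) and the standard library are available. Lean on these libraries where they do the work, as an engineer would, in place of code of your own. Each camera call takes 0.05 s, during which the arm holds its last target. There are 200 camera calls.

## Working session

There is one attempt and no reset: what is moved stays moved. The work goes in short steps, Python scripts to look and compute and a tool call to move; the robot and the scene stay as the last step left them, time stands still between calls to the robot, and variables do not carry over. Pictures are saved under pics/ and viewed, about 8 in all and at most 12, crops included, and the job is handed in when it is done.

Besides the shell and the picture viewer there is one more tool, called after "Request:" as a command line: name --argument value ..., lists and objects as JSON in quotes. send_rows: Moves the arm, as the interface text tells. Its arguments: {"type":"object","properties":{"commands":{"type":"array","items":{"type":"array"}},"squeeze":{"type":"number"}},"required":["commands"]}

```bash
mkdir -p pics; ls; python3 - <<'E'
from bench import robot
import cv2,numpy as np
s=robot.sense();print({k:np.round(v,4) for k,v in s.items()})
for n in("scene","top"):
    c=robot.capture(n);cv2.imwrite(f"pics/{n}0.png",c["image"]);np.savez(f"{n}0.npz",**c)
    print(n,c["fovy"],c["cx"],c["cy"],c["dist_coeffs"],np.round(c["camera_from_world"],3).tolist())
E
```

```text
pics
{'time': np.float64(0.0), 'q': array([-1.137 ,  0.3203,  1.5657,  0.    ,  1.2574, -0.02  ]), 'qd': array([ 0.0007, -0.0011,  0.001 , -0.0012,  0.0009, -0.0016]), 'joint_efforts': array([ 2.90000e-03, -4.15524e+01, -2.34161e+01,  4.00000e-04,
        8.10000e-03, -0.00000e+00]), 'ee_pos': array([ 0.2519, -0.5163,  0.2084]), 'ee_rot': array([-1.3893,  0.8699, -0.8674]), 'contact_force': array([-0.148 , -0.5092, -1.7234]), 'wrist_torque': array([-0.0186,  0.0102, -0.0081]), 'gripper_width': np.float64(0.9994)}
scene 56.99572335899782 325.8942445051356 197.98580077043985 [-0.0557107  0.         0.         0.         0.       ] [[-0.714, 0.7, 0.009, 0.414], [0.511, 0.531, -0.676, -0.219], [-0.478, -0.478, -0.737, 1.084], [0.0, 0.0, 0.0, 1.0]]
top 50.11317336737356 323.8723645832503 196.00765085349363 [-0.07529033  0.          0.          0.          0.        ] [[0.024, -1.0, -0.003, -0.02], [-0.995, -0.023, -0.102, 0.566], [0.102, 0.005, -0.995, 0.963], [0.0, 0.0, 0.0, 1.0]]
```

View pics/scene0.png

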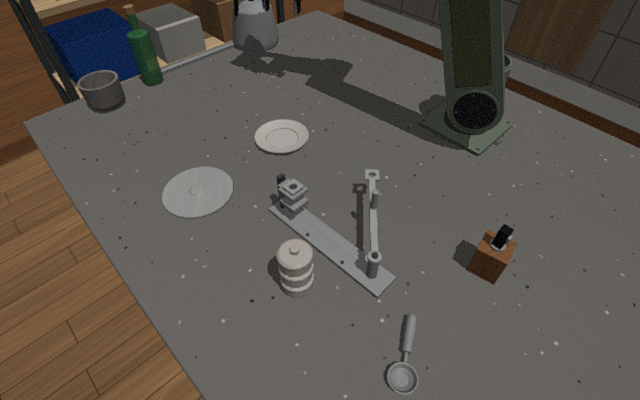

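View pics/top0.png

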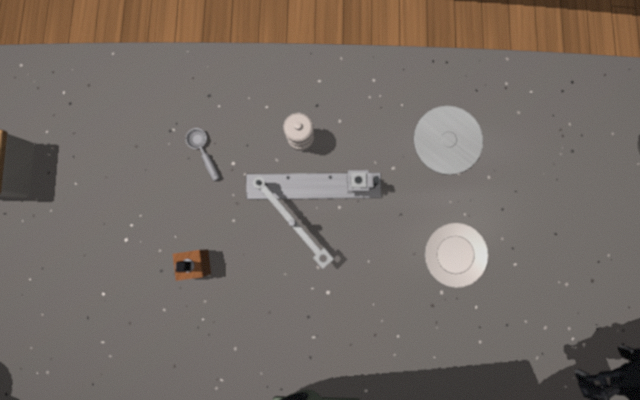

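The top view shows the fork at about (358,180), the hinge at (260,183), the bar's eye at (323,258), its post at (293,222) and the pin head at (184,267). The plate is on the right and the pots are at (298,127). Next I'll zoom in to get exact pixels.

```bash
cat > h.py <<'E'
import cv2,numpy as np
def K(c):
    f=200/np.tan(np.radians(float(c["fovy"]))/2);return np.array([[f,0,float(c["cx"])],[0,f,float(c["cy"])],[0,0,1]])
def ray(c,u,v):
    T=np.array(c["camera_from_world"]);p=cv2.undistortPoints(np.array([[[u,v]]],float),K(c),np.array(c["dist_coeffs"],float))[0,0]
    R=T[:3,:3];return -R.T@T[:3,3],R.T@np.array([p[0],p[1],1])
def plane(c,u,v,z):
    o,d=ray(c,u,v);return o+d*(z-o[2])/d[2]
def proj(c,P):
    T=np.array(c["camera_from_world"]);return cv2.projectPoints(np.array([P],float),cv2.Rodrigues(T[:3,:3])[0],T[:3,3],K(c),np.array(c["dist_coeffs"],float))[0][0,0]
def two(c1,p1,c2,p2):
    (a,d),(b,e)=ray(c1,*p1),ray(c2,*p2);s=np.linalg.lstsq(np.c_[d,-e],b-a,rcond=None)[0]
    A,B=a+s[0]*d,b+s[1]*e;return (A+B)/2,np.linalg.norm(A-B)
def crop(im,x,y,w,h,k):
    return cv2.resize(im[y:y+h,x:x+w],None,fx=k,fy=k,interpolation=cv2.INTER_CUBIC)
E
python3 - <<'E'
from h import *
t=cv2.imread("pics/top0.png");s=cv2.imread("pics/scene0.png")
def C(im,x,y):
    o=crop(im,x,y,50,50,5);o=cv2.convertScaleAbs(o,alpha=1.5)
    for i in range(0,50,10):
        cv2.putText(o,str(x+i),(i*5,8),0,.3,(0,255,255));cv2.putText(o,str(y+i),(0,i*5+4),0,.3,(0,255,255))
        cv2.line(o,(i*5,10),(i*5,14),(0,255,255));cv2.line(o,(18,i*5),(24,i*5),(0,255,255))
    return o
m=np.vstack([np.hstack([C(t,340,160),C(t,165,242),C(t,300,235)]),np.hstack([C(s,270,168),C(s,475,220),C(s,350,160)])])
cv2.imwrite("pics/mosaic0.png",m)
c=np.load("top0.npz")
for n,u,v in[("fork",358,180),("hinge",260,183),("eye",323,258),("post",293,222),("pinhead",184,267)]:
    r=c["range_z"][v,u];o,d=ray(c,u,v);print(n,np.round(o+d*r,4))
E
```

```text
fork [ 0.5959 -0.0803  0.0976]
hinge [0.5866 0.1345 0.0811]
eye [ 0.4226 -0.0081  0.0008]
post [0.5007 0.0558 0.1231]
pinhead [0.4013 0.2798 0.1259]
```

View pics/mosaic0.png

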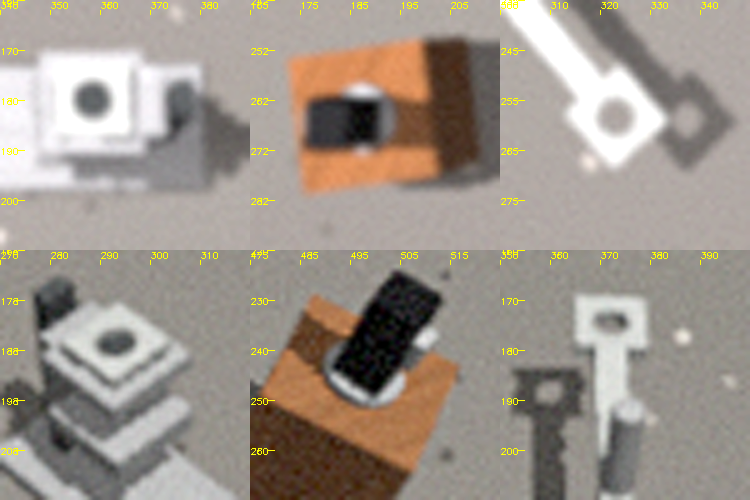

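The crops show the collar hole at top (358.3,179.7) and scene (292.5,188). The bar's eye is at top (323,258) and scene (372,173.5), and the pin's button faces +y. The range data gives precise shapes.

```bash
cat >> h.py <<'E'
def cloud(c):
    T=np.array(c["camera_from_world"]);v,u=np.mgrid[:400,:640]
    p=cv2.undistortPoints(np.stack([u.ravel(),v.ravel()],1).astype(float)[:,None],K(c),np.array(c["dist_coeffs"],float))[:,0]
    z=np.array(c["range_z"]).ravel();P=np.c_[p*z[:,None],z];W=(P-T[:3,3])@T[:3,:3];W[z==0]=np.nan;return W.reshape(400,640,3)
def rect(W,lo,hi,name):
    m=np.all((W>lo)&(W<hi),axis=2);P=W[m]
    if len(P)<5:print(name,"n",len(P));return
    r=cv2.minAreaRect((P[:,:2]*1000).astype(np.float32));print(name,"n",len(P),"med",np.round(np.median(P,0)*1000,1),"rect",np.round(r[0],1),np.round(r[1],1),round(r[2],1))
E
python3 - <<'E'
from h import *
t=np.load("top0.npz");s=np.load("scene0.npz")
for n,c in(("top",t),("scene",s)):
    W=cloud(c);print(n)
    rect(W,[.36,.24,.118],[.44,.32,.14],"headtop")
    rect(W,[.35,.23,.07],[.45,.33,.0775],"blocktop")
    rect(W,[.57,-.11,.088],[.63,-.05,.112],"collar")
    rect(W,[.45,.02,.118],[.56,.1,.127],"posttop")
    rect(W,[.54,.10,.077],[.63,.17,.084],"hingetop")
    rect(W,[.40,-.04,.068],[.46,.03,.08],"eye")
    rect(W,[.5,-.18,.006],[.65,.2,.014],"strip")
    rect(W,[.56,-.15,.1],[.64,-.08,.12],"forkpost")
    rect(W,[.4,-.05,.07],[.64,.2,.078],"bar")
    rect(W,[.6,.0,.1],[.75,.15,.16],"pots")
def tw(n,a,b):print(n,[np.round(x*1000,1) for x in two(t,a,s,b)])
tw("collarhole",(358.3,179.7),(292.5,188));tw("eye",(322.8,258),(372,173.8))
a,b=plane(t,322.8,258,.074),plane(s,372,173.8,.074);print(a,b)
# strip edges in top: fit
W=cloud(t)
for y in(290,):pass
m=(np.abs(W[...,2]-.01)<.004)&(W[...,0]>.54)&(W[...,0]<.65)&(W[...,1]>-.15)&(W[...,1]<.2)
cs=sorted(set(np.where(m)[1]))
for cc in cs[::12]:
    P=W[:,cc][m[:,cc]];print(cc,np.round(P[:,1].mean()*1000),np.round([P[:,0].min()*1000,P[:,0].max()*1000],1),end=" | ")
E
```

```text
top
headtop n 112 med [400.9 287.6 124.9] rect [400.9 288.7] [21.  21.3] 2.3
blocktop n 475 med [408.  282.9  75.1] rect [402.  290.3] [60.7 61.2] 10.3
collar n 453 med [594.6 -82.3  96.9] rect [595.4 -83.7] [42.4 50.6] 1.6
posttop n 34 med [500.7  59.9 122. ] rect [500.7  60. ] [11.9 11.8] 46.3
hingetop n 26 med [586.3 138.9  79.3] rect [572.4 127.1] [50.9 11.4] 43.2
eye n 260 med [435.4   0.6  74.5] rect [439.2   3.5] [65.1 32. ] 40.9
strip n 2520 med [588.   35.3  10.2] rect [565.4  17.2] [139.3 317.3] 3.5
forkpost n 125 med [595.6 -92.7 104. ] rect [ 595.1 -101.4] [42.5 31.6] 89.4
bar n 735 med [489.8  50.2  74.4] rect [507.  63.] [245.5  32.1] 41.2
pots n 672 med [704.7  53.3 116.9] rect [706.2  53.5] [63.3 62.2] 88.4
scene
headtop n 128 med [407.2 289.  123.6] rect [403.7 289.3] [19.8 25. ] 87.2
blocktop n 573 med [416.1 291.9  73.8] rect [405.4 289.6] [61.9 59.4] 9.0
collar n 410 med [603.  -77.7  96.4] rect [598.3 -84.3] [45.5 50.6] 1.9
posttop n 35 med [503.3  59.1 121.6] rect [502.4  58.2] [12.5 11.4] 68.6
hingetop n 31 med [591.3 138.4  79.3] rect [595.4 137.7] [10.9 19.6]
[... 162 characters left out ...]
25 med [601.2 -94.  102.8] rect [ 598.9 -102.3] [43.5 32.9] 89.1
bar n 641 med [533.9  86.9  73.6] rect [509.7  63.9] [248.2  29.8] 41.5
pots n 951 med [713.5  57.6 116.5] rect [709.3  52.3] [62.4 61.2] 68.2
collarhole [array([597.5, -81.6,  94.3]), np.float64(1.2)]
eye [array([425.8,  -8.3,  72.1]), np.float64(0.8)]
[ 0.42564994 -0.00796009  0.074     ] [ 0.4277153 -0.0074114  0.074    ]
247 176.0 [557.1 613.9] | 259 147.0 [557.7 617.1] | 271 119.0 [572.6 617.9] | 283 91.0 [561.4 618.4] | 295 62.0 [561.8 619.4] | 307 34.0 [562.5 619.7] | 319 5.0 [563.3 620.8] | 331 -23.0 [564.1 621. ] | 343 -51.0 [564.7 621.8] | 355 -80.0 [565.5 577.1] | 367 -109.0 [566.1 582.5] | 379 -137.0 [566.9 626. ] |
```

```bash
cat >> h.py <<'E'
from scipy.spatial.transform import Rotation as Ro
def goto(s,p,jaw):  # p TCP mm, jaw: world angle deg of tool x; prints shift m & turn deg in tool axes
    R=Ro.from_rotvec(s["ee_rot"]);a=np.radians(jaw);x=np.array([np.cos(a),np.sin(a),0]);y=np.array([0,0,-1.])
    T=Ro.from_matrix(np.c_[x,y,np.cross(x,y)])
    print("shift",np.round(R.inv().apply(np.array(p)/1000-s["ee_pos"]),4),"turn",np.round((R.inv()*T).as_rotvec(degrees=True),1))
E
python3 - <<'E'
from h import *
from bench import robot
s=robot.sense();print(np.round(Ro.from_rotvec(s["ee_rot"]).as_matrix(),3))
for j in(90,-90):print(j);goto(s,[501,59,160],j);goto(s,[501,59,86],j)
t=np.load("top0.npz");sc=np.load("scene0.npz")
for c in(t,sc):
    W=cloud(c);m=np.all((W>[.58,-.1,.085])&(W<[.615,-.065,.115]),axis=2);print(np.histogram(W[m][:,2]*1000,bins=range(86,112,2)))
    u=(358.3,179.7) if c is t else (292.5,188)
    for z in(.095,.1,.105):print(np.round(plane(c,*u,z)*1000,1))
    m=np.all((W>[.385,.27,.121])&(W<[.42,.305,.128]),axis=2);P=W[m];print("head",P.min(0),P.max(0),P.mean(0))
    print(proj(c,[.401,.289,.125]),proj(c,[.401,.299,.105]))
E
```

```text
[[ 0.438 -0.001  0.899]
 [-0.899  0.001  0.438]
 [-0.002 -1.     0.   ]]
90
shift [-0.4079  0.0491  0.4761] turn [-1.00e-01 -1.54e+02 -0.00e+00]
shift [-0.4077  0.1231  0.4761] turn [-1.00e-01 -1.54e+02 -0.00e+00]
-90
shift [-0.4079  0.0491  0.4761] turn [ 0.  26.  -0.1]
shift [-0.4077  0.1231  0.4761] turn [ 0.  26.  -0.1]
(array([ 0,  0,  5,  9, 23, 28, 18, 53, 69, 28,  2,  0]), array([ 86,  88,  90,  92,  94,  96,  98, 100, 102, 104, 106, 108, 110]))
[596.9 -81.1  95. ]
[596.2 -80.7 100. ]
[595.5 -80.3 105. ]
head [0.39013896 0.27832832 0.1210882 ] [0.41170269 0.29906462 0.12790433] [0.40099052 0.2878038  0.12483039]
[179.78911714 266.9904529 ] [178.32808275 266.25447533]
(array([  0,   0,   0,  12,  26,  22,  20,  46, 100,  11,   0,   0]), array([ 86,  88,  90,  92,  94,  96,  98, 100, 102, 104, 106, 108, 110]))
[598.2 -81.5  95. ]
[601.2 -77.7 100. ]
[604.2 -73.8 105. ]
head [0.39121319 0.27899664 0.12126522] [0.41616905 0.29938973 0.12604415] [0.4054241  0.28902834 0.12384918]
[507.23276371 228.03752288] [508.14054654 237.73716142]
```

Request:
send_rows --commands '[[[0,26,0],[-0.408,0.049,0.476],1],[[0,26,0],[-0.408,0.049,0.476],1],[[0,26,0],[-0.408,0.049,0.476],1],[[0,26,0],[-0.408,0.049,0.476],1],[[0,26,0],[-0.408,0.049,0.476],1],[[0,26,0],[-0.408,0.049,0.476],1],[[0,26,0],[-0.408,0.049,0.476],1],[[0,26,0],[-0.408,0.049,0.476],1]]' --squeeze 30

```text
time: 0.9
ee_pos: [0.4089, -0.1531, 0.1782]
ee_rot: [-1.209, 1.209, -1.21]
contact_force: [1.3, -0.5, 0.6]
gripper_width: 1.0
```

```bash
python3 - <<'E'
from h import *
from bench import robot
s=robot.sense();print(s["time"],s["ee_pos"],np.round(Ro.from_rotvec(s["ee_rot"]).as_matrix(),3),s["contact_force"])
goto(s,[501,59,160],-90);goto(s,[501,59,86],-90)
sc=np.load("scene0.npz");print(plane(sc,293.6,186.4,.103))
E
```

```text
0.9 [ 0.40893452 -0.15307761  0.17817616] [[-0.  0.  1.]
 [-1. -0. -0.]
 [ 0. -1.  0.]] [ 1.27630921 -0.51821447  0.59901032]
shift [-0.2121  0.0182  0.092 ] turn [-0. -0.  0.]
shift [-0.2121  0.0922  0.092 ] turn [-0. -0.  0.]
[ 0.59834451 -0.07724676  0.103     ]
```

Request:
send_rows --commands '[[[0,0,0],[-0.05,0.005,0.022],1],[[0,0,0],[-0.1,0.01,0.044],1],[[0,0,0],[-0.15,0.014,0.066],1],[[0,0,0],[-0.19,0.018,0.085],1],[[0,0,0],[-0.212,0.018,0.092],1],[[0,0,0],[-0.212,0.055,0.092],1],[[0,0,0],[-0.212,0.092,0.092],1],[[0,0,0],[-0.212,0.092,0.092],0]]' --squeeze 30

```text
time: 1.7
ee_pos: [0.4966, 0.057, 0.0822]
ee_rot: [-1.219, 1.216, -1.204]
contact_force: [-0.5, -0.0, -0.3]
gripper_width: 0.857
```

Request:
send_rows --commands '[[[0,0,0],[0,0,0],-1],[[0,0,0],[0,0,0],-1],[[0,0,0],[0,0,0],-1],[[0,0,0],[0,0,0],-1],[[0,0,0],[0,0,0],-1],[[0,0,0],[0,0,0],-1]]'

```text
time: 2.3
ee_pos: [0.5024, 0.0573, 0.088]
ee_rot: [-1.205, 1.206, -1.211]
contact_force: [2.3, 1.6, 7.6]
gripper_width: 0.142
```

```bash
python3 - <<'E'
from h import *
from bench import robot
s=robot.sense();print(s["time"],s["ee_pos"],s["contact_force"],s["gripper_width"]*85)
H=np.array([588,138.5]);f=np.array([597,-80]);
c=robot.capture("top");W=cloud(c)
rect(W,[.40,-.04,.068],[.46,.03,.08],"eye");rect(W,[.4,-.05,.07],[.64,.2,.078],"bar")
P=np.array(s["ee_pos"][:2])*1000;v=P-H;print("r",np.linalg.norm(v))
a0=np.degrees(np.arctan2(v[1],v[0]));a1=-90+1.9;print(a0,a1)
for a in np.linspace(a0,a1,7):
    q=H+120*np.array([np.cos(np.radians(a)),np.sin(np.radians(a))]);d=q-P;print(np.round(a,1),"tool x,z",np.round(-d[1],1),np.round(d[0],1))
E
```

```text
2.3 [0.50244363 0.05726173 0.08804411] [2.27975767 1.57820264 7.6413607 ] 12.047856951001759
eye n 152 med [432.2 -12.4  74.5] rect [433.1  -8.3] [39.6 31.4] 43.4
bar n 215 med [440.8  -6.3  74.4] rect [507.9  62.5] [245.6  31.4] 43.4
r 117.9811352401486
-136.48298438790087 -88.1
-136.5 tool x,z 1.4 -1.5
-128.4 tool x,z 12.8 11.0
-120.4 tool x,z 22.3 24.9
-112.3 tool x,z 29.8 40.0
-104.2 tool x,z 35.1 56.1
-96.2 tool x,z 38.1 72.7
-88.1 tool x,z 38.7 89.5
```

Request:
send_rows --commands '[[[0,0,0],[0.006,0,0.006],-1],[[0,0,0],[0.0115,0,0.0125],-1],[[0,0,0],[0.021,0,0.0265],-1],[[0,0,0],[0.0285,0,0.0415],-1],[[0,0,0],[0.0335,0,0.0575],-1],[[0,0,0],[0.0365,0,0.0742],-1],[[0,0,0],[0.037,0,0.083],-1],[[0,0,0],[0.037,0,0.091],-1]]'

```text
time: 3.15
ee_pos: [0.5924, 0.0196, 0.0878]
ee_rot: [-1.209, 1.208, -1.21]
contact_force: [-1.5, 0.9, 8.0]
gripper_width: 0.14
```

Request:
send_rows --commands '[[[0,0,0],[0,0,0],-1],[[0,0,0],[0,0,0],-1]]'

```text
time: 3.35
ee_pos: [0.593, 0.0196, 0.0878]
ee_rot: [-1.208, 1.206, -1.211]
contact_force: [0.4, -0.2, 6.1]
gripper_width: 0.139
```

```bash
cat >> h.py <<'E'
def barfit(c):  # bar centreline from range, top side 74 mm, and strip line
    W=cloud(c);m=np.all((W>[.55,-.055,.069])&(W<[.64,.12,.0775]),axis=2);P=W[m]*1000
    vx,vy,x,y=cv2.fitLine(P[:,:2].astype(np.float32),cv2.DIST_HUBER,0,.01,.01).ravel();sg=-np.sign(vy)
    print("bar n",len(P),"dir",np.degrees(np.arctan2(vy*sg,vx*sg)),"x at y=-81",x+(-81-y)*vx/vy,"x at 138",x+(138-y)*vx/vy)
E
python3 - <<'E'
from h import *
from bench import robot
s=robot.sense();print(s["time"],s["ee_pos"],s["contact_force"],s["gripper_width"]*85)
c=robot.capture("top");barfit(c);cv2.imwrite("pics/t1.png",crop(c["image"],230,140,170,90,4.5))
barfit(robot.capture("scene"))
E
```

```text
3.35 [0.59296992 0.01960054 0.08784294] [ 0.3510293  -0.16945605  6.11580034] 11.784438700030002
bar n 120 dir -90.07905 x at y=-81 586.38416 x at 138 586.6863
bar n 543 dir -88.65494 x at y=-81 597.5551 x at 138 592.41296
```

View pics/t1.png

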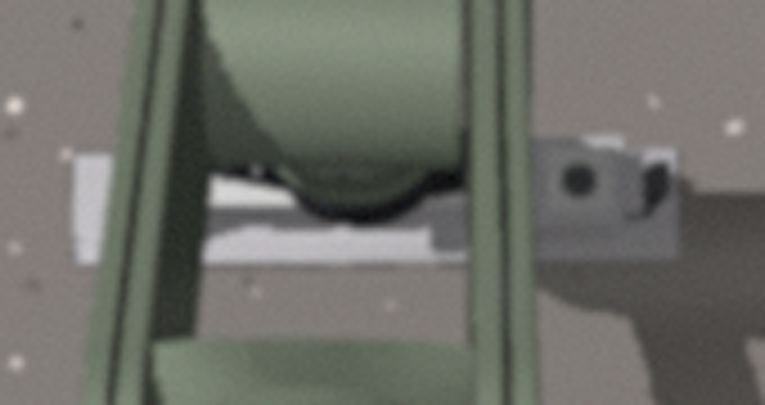

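The arm hides the bar's middle from above. The scene view puts the bar at about -88.7° against a stand line of -88.1°, so it is in. Next I release, rise and head for the pin.

Request:
send_rows --commands '[[[0,0,0],[0,0,0],0.2],[[0,0,0],[0,0,0],1],[[0,0,0],[0,0,0],1],[[0,0,0],[0,0,0],1],[[0,0,0],[0,-0.04,0],1],[[0,0,0],[0,-0.08,0],1],[[0,0,0],[-0.04,-0.09,-0.03],1],[[0,0,0],[-0.08,-0.09,-0.06],1]]'

```text
time: 4.25
ee_pos: [0.5336, 0.0995, 0.1786]
ee_rot: [-1.203, 1.208, -1.213]
contact_force: [0.7, 1.4, -0.2]
gripper_width: 0.999
```

Request:
send_rows --commands '[[[0,0,0],[-0.04,0,-0.03],1],[[0,0,0],[-0.08,0,-0.06],1],[[0,0,0],[-0.12,0,-0.09],1],[[0,0,0],[-0.15,0,-0.105],1],[[0,0,0],[-0.18,0,-0.105],1],[[0,0,0],[-0.18,0,-0.105],1]]'

```text
time: 4.85
ee_pos: [0.4269, 0.2823, 0.1764]
ee_rot: [-1.209, 1.206, -1.206]
contact_force: [-0.3, -1.6, -0.3]
gripper_width: 0.996
```

```bash
python3 - <<'E'
from h import *
from bench import robot
s=robot.sense();print(s["time"],s["ee_pos"],s["contact_force"],s["gripper_width"]*85)
ct=robot.capture("top");barfit(ct)
cs=robot.capture("scene");barfit(cs)
for n,c in(("top",ct),("scene",cs)):
    W=cloud(c)
    for nm,lo,hi in(("collar",[.577,-.102,.098],[.617,-.062,.108]),("posttop",[.56,-.02,.115],[.63,.06,.127])):rect(W,lo,hi,nm)
    m=np.all((W>[.5,-.15,.006])&(W<[.65,.18,.014]),axis=2);P=W[m]*1000
    e=[(y+5,P[(P[:,1]>y)&(P[:,1]<y+10)][:,0].max(),P[(P[:,1]>y)&(P[:,1]<y+10)][:,0].min()) for y in range(-130,170,20)]
    e=np.array(e);print(np.round(e[::3],0).tolist(),"slopes",np.degrees(np.polyfit(e[:,0],e[:,1],1)[0]),np.degrees(np.polyfit(e[:,0],e[:,2],1)[0]))
m=np.hstack([crop(ct["image"],335,155,55,55,7),crop(cs["image"],262,160,55,55,7)])
cv2.imwrite("pics/f1.png",m)
goto(s,[401.5,289,160],-90)
E
```

```text
4.85 [0.42688341 0.28225356 0.17643878] [-0.34913194 -1.61359932 -0.25337523] 84.62315947557951
bar n 480 dir -89.003 x at y=-81 591.5549 x at 138 587.74365
bar n 547 dir -88.79513 x at y=-81 597.19476 x at 138 592.58875
collar n 202 med [595.  -80.1 102.4] rect [596.2 -81.7] [35.2 34.4] 88.6
posttop n 35 med [590.   20.5 122. ] rect [589.7  20.2] [13.2 11.8] 51.3
[[-125.0, 627.0, 567.0], [-65.0, 577.0, 565.0], [-5.0, 621.0, 563.0], [55.0, 620.0, 562.0], [115.0, 618.0, 559.0]] slopes 5.174102432576281 -3.155560106167779
collar n 180 med [598.8 -81.1 102.1] rect [598.1 -81.7] [33.  33.7] 2.2
posttop n 46 med [594.3  19.3 121. ] rect [593.8  18.8] [13.1 11.5] 45.9
[[-125.0, 630.0, 605.0], [-65.0, 628.0, 569.0], [-5.0, 627.0, 568.0], [55.0, 624.0, 567.0], [115.0, 622.0, 572.0]] slopes -1.8396027400478931 -5.79461302822294
shift [-0.0068  0.0164 -0.0254] turn [-0.   0.2 -0.1]
```

View pics/f1.png

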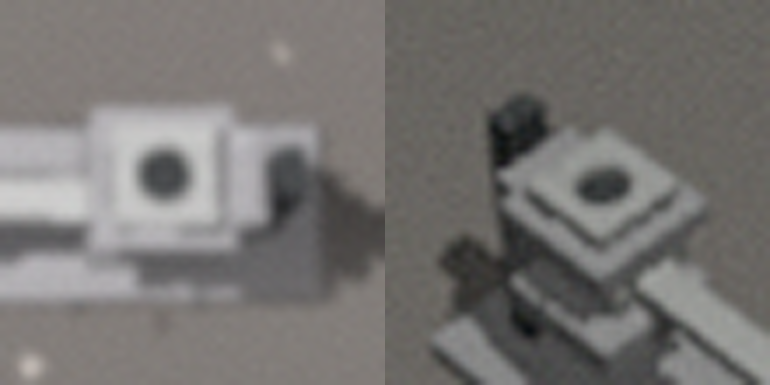

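The bar reads about 0.01 rad off zero, well within 0.05, and the cone can centre it. The collar centre averages (597,-81.5) with its top near z=102.5 mm, and the pin head averages (402,288.5). Now the pin grasp.

Request:
send_rows --commands '[[[0,0,0],[-0.006,0,-0.025],1],[[0,0,0],[-0.006,0.03,-0.025],1],[[0,0,0],[-0.006,0.06,-0.025],1],[[0,0,0],[-0.006,0.09,-0.025],1],[[0,0,0],[-0.006,0.09,-0.025],1],[[0,0,0],[-0.006,0.09,-0.025],0],[[0,0,0],[-0.006,0.09,-0.025],-0.3],[[0,0,0],[-0.006,0.09,-0.025],-1]]' --squeeze 50

```text
time: 5.75
ee_pos: [0.4034, 0.2856, 0.0879]
ee_rot: [-1.206, 1.208, -1.21]
contact_force: [0.2, -0.2, -0.4]
gripper_width: 0.513
```

Request:
send_rows --commands '[[[0,0,0],[0,0,0],-1],[[0,0,0],[0,0,0],-1],[[0,0,0],[0,0,0],-1],[[0,0,0],[0,0,0],-1],[[0,0,0],[0,0,0],-1]]'

```text
time: 6.25
ee_pos: [0.4031, 0.2858, 0.0874]
ee_rot: [-1.207, 1.208, -1.209]
contact_force: [-0.1, 0.6, 6.2]
gripper_width: 0.221
```

```bash
python3 - <<'E'
from h import *
from bench import robot
s=robot.sense();print(s["time"],s["ee_pos"],s["contact_force"],s["gripper_width"]*85,s["wrist_torque"])
ct=robot.capture("top");cs=robot.capture("scene")
m=np.hstack([crop(ct["image"],150,230,80,80,5),crop(cs["image"],460,200,80,80,5)])
cv2.imwrite("pics/g1.png",cv2.convertScaleAbs(m,alpha=1.5))
E
```

```text
6.25 [0.40308532 0.28578541 0.08742472] [-0.06504048  0.61902296  6.24136809] 18.772357475968143 [-0.00074986 -0.02404823  0.00575988]
```

View pics/g1.png

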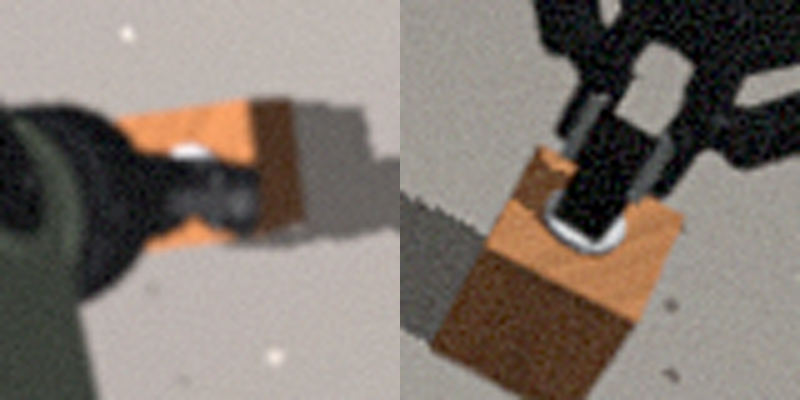

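Request:
send_rows --commands '[[[0,0,0],[0,-0.03,0],-1],[[0,0,0],[0,-0.06,0],-1],[[0,0,0],[0,-0.09,0],-1],[[0,0,0],[0,-0.115,0],-1],[[0,0,0],[0,-0.12,0],-1],[[0,0,0],[0.03,-0.12,0.01],-1],[[0,0,0],[0.065,-0.12,0.03],-1],[[0,0,0],[0.1,-0.12,0.05],-1]]'

```text
time: 7.15
ee_pos: [0.4517, 0.184, 0.2049]
ee_rot: [-1.213, 1.209, -1.208]
contact_force: [0.8, -0.0, -0.7]
gripper_width: 0.225
```

Request:
send_rows --commands '[[[0,0,0],[0.035,0,0.02],-1],[[0,0,0],[0.07,0,0.04],-1],[[0,0,0],[0.105,0,0.06],-1],[[0,0,0],[0.14,0,0.08],-1],[[0,0,0],[0.175,0,0.1],-1],[[0,0,0],[0.21,0,0.12],-1],[[0,0,0],[0.24,0,0.135],-1],[[0,0,0],[0.255,0,0.143],-1]]'

```text
time: 7.95
ee_pos: [0.5954, -0.0723, 0.2042]
ee_rot: [-1.211, 1.213, -1.21]
contact_force: [-0.4, -0.2, -1.7]
gripper_width: 0.223
```

Request:
send_rows --commands '[[[0,0,0],[0.012,0,0],-1],[[0,0,0],[0.012,0,0],-1],[[0,0,0],[0.012,0,0],-1]]'

```text
time: 8.25
ee_pos: [0.5945, -0.0808, 0.2061]
ee_rot: [-1.21, 1.21, -1.208]
contact_force: [-0.0, 0.1, -0.7]
gripper_width: 0.225
```

```bash
python3 - <<'E'
from h import *
from bench import robot
s=robot.sense();print(s["time"],s["ee_pos"],s["contact_force"],s["gripper_width"]*85,s["wrist_torque"],np.round(Ro.from_rotvec(s["ee_rot"]).as_matrix(),3).tolist())
ct=robot.capture("top");cs=robot.capture("scene");np.savez("hv_t.npz",**ct);np.savez("hv_s.npz",**cs)
p=np.array(s["ee_pos"]);print(proj(ct,p),proj(cs,p),proj(cs,p+[0,0,-.081-.0]),proj(ct,p+[0,0,-.081]))
m=np.hstack([crop(ct["image"],320,140,80,100,5),crop(cs["image"],250,110,80,100,5)])
cv2.imwrite("pics/v1.png",cv2.convertScaleAbs(m,alpha=1.5))
E
```

```text
8.25 [ 0.59448318 -0.080821    0.20610017] [-0.03646612  0.06638302 -0.70655603] 19.110040412952866 [-0.01418375  0.05794797 -0.01715885] [[0.0, -0.001, 1.0], [-1.0, 0.001, 0.0], [-0.001, -1.0, -0.001]]
[362.62362603 172.86982174] [290.89149748 145.8324595 ] [293.28255054 176.93341473] [359.2563677  178.85836491]
```

View pics/v1.png

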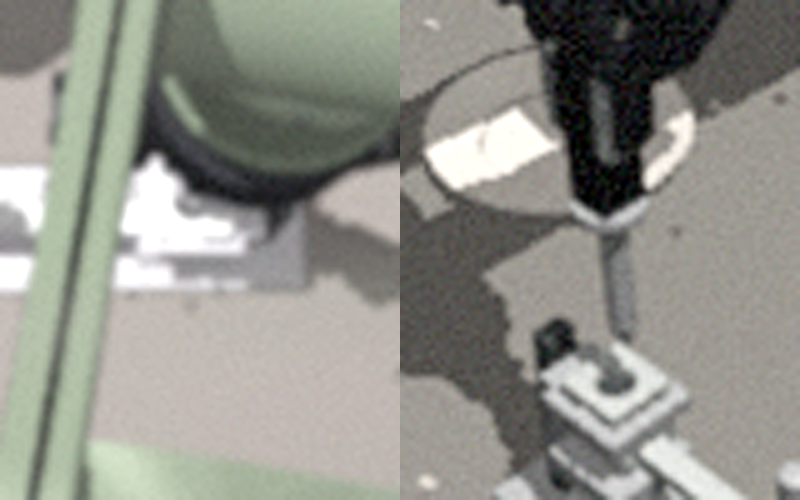

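The scene view shows the pin hanging above the fork, with its tip at about (295,177) and the collar hole at about (293.5,186.4). The arm hides both in the top view. I'll fit the shank axis and collar from the scene range data so calibration error cancels.

```bash
cat >> h.py <<'E'
from scipy.optimize import least_squares
def shank(c,p,zlo,zhi):
    W=cloud(c);m=np.all((W>[p[0]-.02,p[1]-.02,zlo])&(W<[p[0]+.02,p[1]+.02,zhi]),axis=2)
    v,u=np.where(m);P=W[m]*1000;zm=(zlo+zhi)*500
    f=lambda k:np.hypot(P[:,0]-k[0]-k[2]*(P[:,2]-zm),P[:,1]-k[1]-k[3]*(P[:,2]-zm))-6
    r=least_squares(f,[p[0]*1000,p[1]*1000,0,0],loss="soft_l1",f_scale=.7)
    print("shank n",len(P),"axis at z",zm,np.round(r.x[:2],2),"slope",np.round(r.x[2:],3),"res",np.round(np.median(np.abs(f(r.x))),2));return r.x,zm
def collar(c,pix=(293.5,186.4)):
    W=cloud(c);m=np.all((W>[.57,-.112,.0995])&(W<[.625,-.052,.107]),axis=2);z=np.median(W[m][:,2])
    print("collar z",z,"hole",np.round(plane(c,*pix,z)*1000,1));rect(W,[.57,-.112,z-.003],[.625,-.052,z+.004],"collar")
E
python3 - <<'E'
from h import *
c=np.load("hv_s.npz");s0=np.load("scene0.npz")
shank(c,[.596,-.081],.135,.185);shank(c,[.596,-.081],.14,.18);collar(c);collar(s0)
# edge fit of the shank by image rows
im=c["image"].mean(2)
for v in range(158,176,2):
    print(v,np.round(im[v,284:304]).astype(int).tolist())
print(proj(c,[.596,-.081,.13]),proj(c,[.596,-.081,.19]))
E
```

```text
shank n 117 axis at z 160.0 [596.13 -77.56] slope [-0.002 -0.037] res 0.5
shank n 100 axis at z 160.0 [596.17 -77.5 ] slope [-0.009 -0.044] res 0.49
collar z 0.10240131772303293 hole [598.1 -77.9 102.4]
collar n 164 med [598.3 -81.2 102.4] rect [598.4 -81.7] [32.9 34.6] 1.8
collar z 0.10241007651361249 hole [598.1 -77.8 102.4]
collar n 164 med [599.4 -80.7 102.4] rect [598.1 -81.4] [34.3 32.9] 1.3
158 [102, 102, 102, 104, 105, 89, 61, 52, 57, 44, 56, 74, 95, 103, 106, 101, 101, 101, 103, 104]
160 [99, 101, 101, 100, 102, 92, 68, 52, 51, 72, 81, 91, 101, 101, 100, 104, 103, 105, 101, 102]
162 [103, 100, 99, 101, 102, 95, 70, 61, 76, 85, 86, 86, 96, 102, 101, 101, 100, 104, 99, 101]
164 [101, 104, 99, 102, 102, 104, 81, 64, 73, 83, 82, 81, 89, 100, 103, 102, 105, 99, 99, 104]
166 [103, 99, 103, 98, 101, 106, 89, 70, 72, 81, 89, 84, 87, 97, 102, 102, 101, 101, 101, 102]
168 [102, 102, 98, 102, 99, 104, 91, 70, 65, 84, 91, 87, 88, 100, 102, 104, 101, 102, 102, 101]
170 [106, 100, 100, 102, 99, 100, 93, 74, 63, 82, 90, 89, 86, 96, 103, 104, 101, 96, 103, 98]
172 [105, 104, 102, 104, 100, 101, 99, 76, 65, 79, 86, 86, 81, 93, 100, 98, 104, 100, 105, 102]
174 [83, 95, 103, 104, 100, 104, 104, 87, 71, 71, 79, 88, 89, 89, 100, 102, 102, 105, 99, 101]
[292.52085519 175.51015651] [290.72838385 152.74660353]
```

```bash
python3 - <<'E'
from h import *
c=np.load("hv_s.npz");s0=np.load("scene0.npz");t0=np.load("top0.npz")
for n,c0 in(("scene",s0),("top",t0)):
    W=cloud(c0);m=np.all((W>[.57,-.112,.0995])&(W<[.625,-.052,.107]),axis=2);v,u=np.where(m);print(n,"range collar px",u.min(),u.max(),v.min(),v.max(),(u.mean(),v.mean()),"proj",proj(c0,[.5982,-.0815,.1024]))
    # colour collar: bright, connected
    g=c0["image"].mean(2);cu,cv=(293,186) if n=="scene" else(358,180)
    print(np.round(g[cv,cu-16:cu+17]).astype(int).tolist());print(np.round(g[cv-14:cv+15,cu]).astype(int).tolist())
    r=c0["range_z"];print(np.round(r[cv,cu-16:cu+17]*1000).astype(int).tolist());print(np.round(r[cv-14:cv+15,cu]*1000).astype(int).tolist())
W=cloud(c);m=np.all((W>[.57,-.1,.135])&(W<[.62,-.05,.19]),axis=2)
r=c["range_z"];g=c["image"].mean(2)
for v in(162,168,172):
    print(v,np.where(m[v])[0],np.round(r[v,284:304]*1000).astype(int).tolist())
for v,u in((162,293.),(168,293.6),(172,294.)):
    o,d=ray(c,u,v);P=o+d*(-o[1]-.081)/d[1];
    for z in(.13,.14,.15,.16,.17):pass
    a=W[v][m[v]];print(v,u,"range z~",a[:,2].mean() if len(a) else None,"colour at that z",plane(c,u,v,a[:,2].mean()) if len(a) else None)
E
```

```text
scene range collar px 282 303 178 194 (np.float64(292.1463414634146), np.float64(186.0)) proj [292.31809299 185.5077419 ]
[73, 55, 90, 126, 124, 118, 137, 147, 147, 145, 142, 128, 92, 60, 51, 57, 57, 56, 54, 61, 118, 144, 141, 144, 148, 137, 119, 114, 114, 100, 95, 94, 98]
[93, 96, 95, 97, 95, 94, 114, 139, 144, 142, 143, 123, 85, 62, 57, 57, 58, 116, 146, 146, 144, 121, 91, 98, 126, 135, 129, 104, 76]
[799, 777, 770, 771, 771, 760, 760, 761, 764, 760, 758, 761, 767, 769, 770, 766, 770, 767, 769, 769, 761, 760, 761, 762, 761, 763, 763, 770, 905, 904, 905, 905, 905]
[939, 937, 936, 931, 927, 928, 777, 776, 774, 771, 767, 770, 772, 770, 770, 768, 763, 756, 752, 752, 751, 750, 751, 755, 754, 751, 751, 749, 753]
top range collar px 351 365 173 187 (np.float64(358.0169491525424), np.float64(180.045197740113)) proj [358.75862354 178.64844076]
[163, 167, 165, 162, 154, 152, 158, 161, 160, 171, 185, 178, 141, 96, 68, 68, 69, 70, 70, 93, 139, 171, 180, 162, 138, 141, 161, 163, 164, 156, 130, 87, 68]
[115, 113, 112, 119, 141, 159, 172, 184, 178, 158, 118, 78, 68, 68, 69, 67, 83, 120, 156, 175,
[... 343 characters left out ...]
960, 961, 1012, 1013]
162 [290 291 292 293 294 295] [967, 967, 965, 964, 964, 967, 709, 707, 707, 706, 707, 708, 966, 968, 965, 968, 963, 964, 967, 964]
168 [290 291 292 293 294 295 296] [949, 949, 950, 950, 951, 949, 722, 717, 715, 717, 717, 719, 723, 950, 951, 951, 950, 949, 948, 948]
172 [291 292 293 294 295 296] [940, 940, 940, 941, 939, 938, 937, 726, 722, 722, 723, 723, 727, 940, 938, 941, 936, 936, 937, 937]
162 293.0 range z~ 0.17213394206123653 colour at that z [ 0.59773942 -0.07393556  0.17213394]
168 293.6 range z~ 0.15667028363091065 colour at that z [ 0.59767523 -0.07353911  0.15667028]
172 294.0 range z~ 0.14752927637683066 colour at that z [ 0.5985745  -0.07206771  0.14752928]
```

Request:
send_rows --commands '[[[0,0,-2],[0.0015,0,0.002],-1],[[0,0,-2],[0.0015,0.008,0.002],-1],[[0,0,-2],[0.0015,0.015,0.002],-1],[[0,0,-2],[0.0015,0.015,0.002],-1],[[0,0,-2],[0.0015,0.015,0.002],-1]]'

```text
time: 8.85
ee_pos: [0.597, -0.0832, 0.191]
ee_rot: [-1.235, 1.193, -1.234]
contact_force: [0.2, 0.5, -1.0]
gripper_width: 0.221
```

```bash
cat >> h.py <<'E'
def lat(c,hole=(292.75,186.2),rows=range(166,190,2)):  # shank mid-column per row from colour edges
    g=cv2.GaussianBlur(c["image"],(1,3),0).mean(2).astype(float);r=c["range_z"];o=[]
    for v in rows:
        w=r[v,280:310];m=np.where(w<np.median(w[w>0])-.1)[0]
        if 4<=len(m)<=9:o.append((v,280+m.mean()))
    print("mid cols",[(a,round(float(b),1)) for a,b in o])
E
python3 - <<'E'
from h import *
from bench import robot
s=robot.sense();print(s["time"],s["ee_pos"],s["contact_force"],np.round(Ro.from_rotvec(s["ee_rot"]).as_matrix(),3).tolist())
cs=robot.capture("scene");np.savez("hv2.npz",**cs)
zt=s["ee_pos"][2]-.0794;print("tip z",zt)
k,zm=shank(cs,[.598,-.081],zt+.01,zt+.058)
for z in(zt*1000,102.4):print("axis at",z,np.round(k[:2]+k[2:]*(z-zm),1))
lat(cs,rows=range(160,190,2))
cv2.imwrite("pics/v2.png",cv2.convertScaleAbs(crop(cs["image"],260,130,70,75,8),alpha=1.5))
E
```

```text
8.85 [ 0.59699505 -0.08321116  0.19096731] [ 0.19854293  0.48235273 -1.02607585] [[0.0, -0.001, 1.0], [-0.999, -0.035, 0.0], [0.035, -0.999, -0.001]]
tip z 0.11156731121278299
shank n 103 axis at z 145.56731121278298 [598.63 -82.14] slope [0.017 0.008] res 0.5
axis at 111.56731121278298 [598.1 -82.4]
axis at 102.4 [597.9 -82.5]
mid cols [(162, 289.0), (164, 290.5), (166, 290.5), (168, 290.5), (170, 290.5), (172, 293.2), (174, 288.0)]
```

View pics/v2.png

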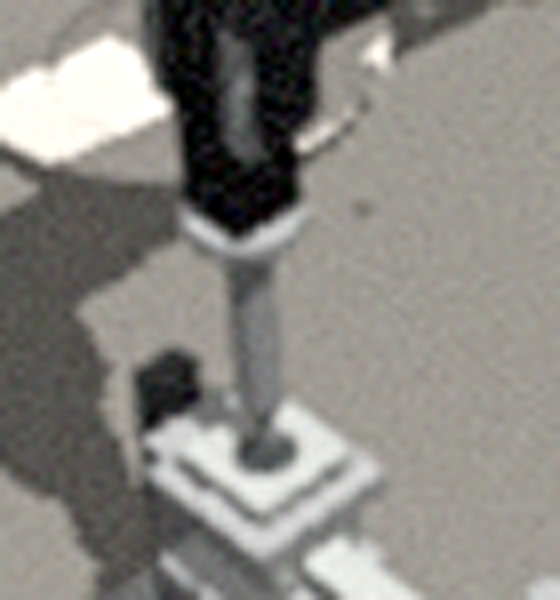

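The tilt is corrected. The tip at px (292.5,183) now stands over the hole at (293,186.5). I'll nudge +y by 0.7 mm and descend in small steps, watching the force.

Request:
send_rows --commands '[[[0,0,0],[-0.0007,0.003,0],-1],[[0,0,0],[-0.0007,0.006,0],-1],[[0,0,0],[-0.0007,0.009,0],-1],[[0,0,0],[-0.0007,0.012,0],-1],[[0,0,0],[-0.0007,0.015,0],-1],[[0,0,0],[-0.0007,0.017,0],-1],[[0,0,0],[-0.0007,0.019,0],-1],[[0,0,0],[-0.0007,0.02,0],-1]]'

```text
time: 9.7
ee_pos: [0.5973, -0.0833, 0.1712]
ee_rot: [-1.235, 1.193, -1.235]
contact_force: [-0.6, 0.2, -1.4]
gripper_width: 0.216
```

Request:
send_rows --commands '[[[0,0,0],[0,0.0015,0],-1],[[0,0,0],[0,0.003,0],-1],[[0,0,0],[0,0.0045,0],-1],[[0,0,0],[0,0.005,0],-1]]'

```text
time: 10.1
ee_pos: [0.5972, -0.0835, 0.1662]
ee_rot: [-1.235, 1.193, -1.235]
contact_force: [-0.0, -0.9, -1.3]
gripper_width: 0.217
```

```bash
cat >> h.py <<'E'
def st():
    from bench import robot
    s=robot.sense();print(s["time"],"pos",np.round(np.array(s["ee_pos"])*1000,1),"F",np.round(s["contact_force"],1),"M",np.round(s["wrist_torque"],2),"w",round(s["gripper_width"]*85,1))
E
python3 -c "
from h import *;st()"
```

```text
10.1 pos [597.2 -83.5 166.2] F [-0.  -0.9 -1.3] M [ 0.05 -0.02  0.01] w 18.5
```

Request:
send_rows --commands '[[[0,0,0],[-0.001,0,0],-1],[[0,0,0],[-0.001,0,0],-1],[[0,0,0],[-0.0011,0.002,0],-1],[[0,0,0],[-0.0011,0.004,0],-1],[[0,0,0],[-0.0012,0.006,0],-1],[[0,0,0],[-0.0012,0.006,0],-1]]'

```text
time: 10.7
ee_pos: [0.5971, -0.0825, 0.1599]
ee_rot: [-1.235, 1.193, -1.234]
contact_force: [0.7, -0.3, -1.1]
gripper_width: 0.224
```

```bash
python3 - <<'E'
from h import *
from bench import robot
st();cs=robot.capture("scene");zt=robot.sense()["ee_pos"][2]-.0794
k,zm=shank(cs,[.598,-.081],.108,zt+.062);print(np.round(k[:2]+k[2:]*(102-zm),1))
cv2.imwrite("pics/v3.png",cv2.convertScaleAbs(crop(cs["image"],260,130,70,75,8),alpha=1.5))
E
```

```text
10.7 pos [597.1 -82.5 159.9] F [ 0.7 -0.3 -1.1] M [ 0.01  0.05 -0.02] w 19.0
shank n 62 axis at z 125.33982817401824 [598.38 -81.85] slope [0.057 0.015] res 0.46
[597.  -82.2]
```

View pics/v3.png

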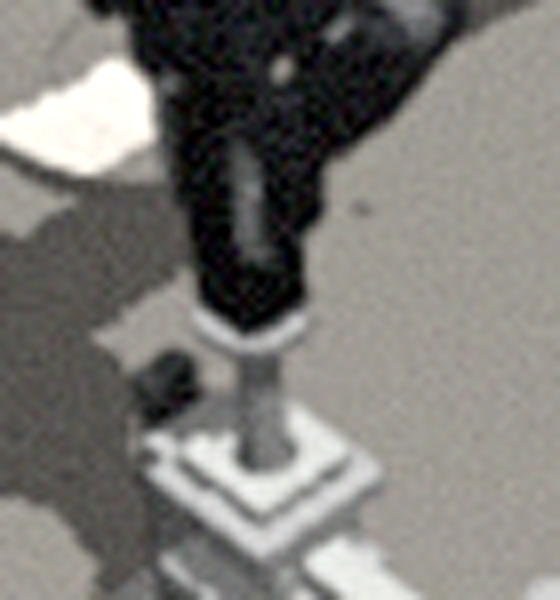

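The pin is entering the collar and ear hole without contact force. Continuing straight down.

Request:
send_rows --commands '[[[0,0,0],[0,0.0015,0],-1],[[0,0,0],[-0.0001,0.003,0],-1],[[0,0,0],[-0.0001,0.0045,0],-1],[[0,0,0],[-0.0002,0.006,0],-1],[[0,0,0],[-0.0002,0.0075,0],-1],[[0,0,0],[-0.0003,0.009,0],-1],[[0,0,0],[-0.0003,0.0105,0],-1],[[0,0,0],[-0.0004,0.012,0],-1]]'

```text
time: 11.55
ee_pos: [0.5974, -0.0825, 0.1482]
ee_rot: [-1.235, 1.192, -1.235]
contact_force: [0.5, 0.4, -1.6]
gripper_width: 0.22
```

```bash
python3 -c "
from h import *;st()"
```

```text
11.55 pos [597.4 -82.5 148.2] F [ 0.5  0.4 -1.6] M [ 0.01 -0.   -0.04] w 18.7
```

Request:
send_rows --commands '[[[0,0,0],[0,0.0015,0],-1],[[0,0,0],[-0.0001,0.003,0],-1],[[0,0,0],[-0.0001,0.0045,0],-1],[[0,0,0],[-0.0002,0.006,0],-1],[[0,0,0],[-0.0002,0.007,0],-1],[[0,0,0],[-0.0003,0.008,0],-1],[[0,0,0],[-0.0003,0.009,0],-1],[[0,0,0],[-0.0003,0.01,0],-1]]'

```text
time: 12.35
ee_pos: [0.5974, -0.0825, 0.1383]
ee_rot: [-1.235, 1.192, -1.235]
contact_force: [-0.1, 0.4, -0.9]
gripper_width: 0.223
```

Request:
send_rows --commands '[[[0,0,0],[0,0.001,0],-1],[[0,0,0],[-0.0001,0.002,0],-1],[[0,0,0],[-0.0001,0.003,0],-1],[[0,0,0],[-0.0001,0.004,0],-1],[[0,0,0],[-0.0002,0.005,0],-1]]'

```text
time: 12.85
ee_pos: [0.5973, -0.0826, 0.1333]
ee_rot: [-1.235, 1.192, -1.235]
contact_force: [-0.5, -0.1, -1.1]
gripper_width: 0.218
```

```bash
python3 -c "
from h import *;st()"
```

```text
12.85 pos [597.3 -82.6 133.3] F [-0.5 -0.1 -1.1] M [ 0.07  0.16 -0.  ] w 18.5
```

Request:
send_rows --commands '[[[0,0,0],[0,0.001,0],-1],[[0,0,0],[-0.0001,0.002,0],-1],[[0,0,0],[-0.0001,0.003,0],-1],[[0,0,0],[-0.0001,0.004,0],-1],[[0,0,0],[-0.0002,0.005,0],-1],[[0,0,0],[-0.0002,0.006,0],-1],[[0,0,0],[-0.0002,0.007,0],-1],[[0,0,0],[-0.0002,0.007,0],-1]]'

```text
time: 13.65
ee_pos: [0.5973, -0.0826, 0.1262]
ee_rot: [-1.235, 1.193, -1.235]
contact_force: [0.1, -0.6, -1.2]
gripper_width: 0.219
```

```bash
python3 -c "
from h import *;st()"
```

```text
13.65 pos [597.3 -82.6 126.2] F [ 0.1 -0.6 -1.2] M [ 0.05  0.11 -0.03] w 18.6
```

Request:
send_rows --commands '[[[0,0,0],[0,0.001,0],-1],[[0,0,0],[-0.0001,0.002,0],-1],[[0,0,0],[-0.0001,0.003,0],-1],[[0,0,0],[-0.0001,0.004,0],-1],[[0,0,0],[-0.0002,0.005,0],-1],[[0,0,0],[-0.0002,0.006,0],-1],[[0,0,0],[-0.0002,0.007,0],-1],[[0,0,0],[-0.0003,0.008,0],-1]]'

```text
time: 14.45
ee_pos: [0.5973, -0.0826, 0.1183]
ee_rot: [-1.235, 1.192, -1.235]
contact_force: [-1.1, 0.2, -0.5]
gripper_width: 0.226
```

Request:
send_rows --commands '[[[0,0,0],[0,0.0005,0],-1],[[0,0,0],[0,0.001,0],-1],[[0,0,0],[0,0.001,0],-1]]'

```text
time: 14.75
ee_pos: [0.5973, -0.0826, 0.1173]
ee_rot: [-1.235, 1.193, -1.235]
contact_force: [-0.9, 0.3, -1.3]
gripper_width: 0.22
```

Request:
send_rows --commands '[[[0,0,0],[0,0.0005,0],-1],[[0,0,0],[0,0.001,0],-1],[[0,0,0],[0,0.001,0],-1]]'

```text
time: 15.05
ee_pos: [0.5973, -0.0826, 0.1163]
ee_rot: [-1.235, 1.192, -1.235]
contact_force: [-0.9, -0.2, -1.5]
gripper_width: 0.22
```

```bash
python3 -c "
from h import *;st()"
```

```text
15.05 pos [597.3 -82.6 116.3] F [-0.9 -0.2 -1.5] M [0.06 0.07 0.07] w 18.7
```

Request:
send_rows --commands '[[[0,0,0],[0,0.0005,0],-1],[[0,0,0],[0,0.001,0],-1],[[0,0,0],[0,0.001,0],-1]]'

```text
time: 15.35
ee_pos: [0.5973, -0.0827, 0.1152]
ee_rot: [-1.235, 1.193, -1.235]
contact_force: [0.0, 0.0, -1.5]
gripper_width: 0.22
```

Request:
send_rows --commands '[[[0,0,0],[0,0.0005,0],-1],[[0,0,0],[0,0.001,0],-1],[[0,0,0],[0,0.001,0],-1]]'

```text
time: 15.65
ee_pos: [0.5974, -0.0827, 0.1145]
ee_rot: [-1.235, 1.192, -1.235]
contact_force: [-1.0, 1.1, 0.3]
gripper_width: 0.225
```

Request:
send_rows --commands '[[[0,0,0],[0,0.0005,0],-1],[[0,0,0],[0,0.001,0],-1],[[0,0,0],[0,0.001,0],-1]]'

```text
time: 15.95
ee_pos: [0.5974, -0.0827, 0.1136]
ee_rot: [-1.235, 1.192, -1.235]
contact_force: [-1.6, 0.3, 1.8]
gripper_width: 0.221
```

Contact was felt at TCP about 114.5 mm, where Fz rose from its -1.2 N baseline. The force is now 3 N net, about 1 mm of squash, so another 2.5 mm is needed.

Request:
send_rows --commands '[[[0,0,0],[0,0.0005,0],-1],[[0,0,0],[0,0.001,0],-1],[[0,0,0],[0,0.0015,0],-1],[[0,0,0],[0,0.0015,0],-1]]'

```text
time: 16.35
ee_pos: [0.5974, -0.0827, 0.1121]
ee_rot: [-1.235, 1.192, -1.235]
contact_force: [-1.5, 1.8, 4.2]
gripper_width: 0.223
```

Request:
send_rows --commands '[[[0,0,0],[0,0.0005,0],-1],[[0,0,0],[0,0.001,0],-1],[[0,0,0],[0,0.001,0],-1],[[0,0,0],[0,0.001,0],-1]]'

```text
time: 16.75
ee_pos: [0.5974, -0.0827, 0.1111]
ee_rot: [-1.235, 1.192, -1.235]
contact_force: [-2.4, 1.4, 5.0]
gripper_width: 0.218
```

```bash
python3 -c "
from h import *;st()
from bench import robot
c=robot.capture('scene');barfit(c);W=cloud(c);rect(W,[.57,-.112,.0885],[.625,-.052,.1],'ear/collar')"
```

```text
16.75 pos [597.4 -82.7 111.1] F [-2.4  1.4  5. ] M [ 0.16  0.31 -0.04] w 18.6
bar n 548 dir -88.66113 x at y=-81 597.8509 x at 138 592.7324
ear/collar n 254 med [609.9 -69.2  94.7] rect [598.6 -84.9] [45.5 52.9] 2.6
```

Request:
send_rows --commands '[[[0,0,0],[0,0.0004,0],-1],[[0,0,0],[0,0.0004,0],-1],[[0,0,0],[0,0.0004,0],0],[[0,0,0],[0,0.0004,0],0],[[0,0,0],[0,0.0004,0],0.4],[[0,0,0],[0,0.0004,0],0.4]]'

```text
time: 17.4
ee_pos: [0.5972, -0.083, 0.11]
ee_rot: [-1.236, 1.193, -1.235]
contact_force: [0.6, 0.5, -0.4]
gripper_width: 0.699
```

```bash
python3 - <<'E'
from h import *
from bench import robot
st();c=robot.capture('scene');barfit(c)
cv2.imwrite("pics/v4.png",cv2.convertScaleAbs(crop(c["image"],260,130,70,75,8),alpha=2))
E
```

```text
17.4 pos [597.2 -83.  110. ] F [ 0.6  0.5 -0.4] M [0.04 0.04 0.02] w 59.5
bar n 547 dir -88.69025 x at y=-81 597.8985 x at 138 592.8914
```

View pics/v4.png

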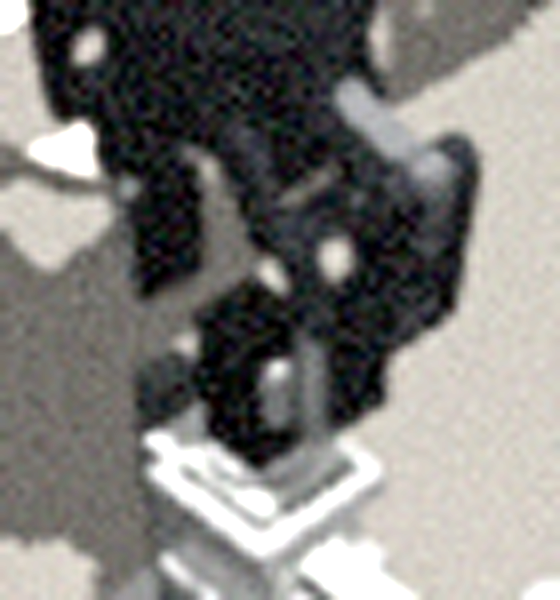

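The fingers are free of the pin (59 mm open, no force). The collar looks squashed under the flange and the button shows as a steel patch at about (294,179). I'll back off and check.

Request:
send_rows --commands '[[[0,0,0],[0,-0.015,0],0.4],[[0,0,0],[0,-0.035,0],0.4],[[0,0,0],[0,-0.06,0],0.4],[[0,0,0],[0,-0.09,0],0.4],[[0,0,0],[0,-0.12,0],0.4],[[0,0,0],[0,-0.13,-0.04],0.4],[[0,0,0],[0,-0.13,-0.09],0.4],[[0,0,0],[0,-0.13,-0.14],0.4]]'

```text
time: 18.25
ee_pos: [0.4561, -0.0784, 0.2403]
ee_rot: [-1.235, 1.192, -1.235]
contact_force: [-0.2, -0.1, -0.2]
gripper_width: 0.702
```

Request:
send_rows --commands '[[[0,0,0],[0,0,-0.05],0.4],[[0,0,0],[0,0,-0.09],0.4],[[0,0,0],[0,0,-0.1],0.4],[[0,0,0],[0,0,-0.1],0.4],[[0,0,0],[0,0,-0.1],0.4]]'

```text
time: 18.75
ee_pos: [0.3587, -0.0785, 0.2407]
ee_rot: [-1.234, 1.191, -1.236]
contact_force: [-0.2, 0.3, -0.1]
gripper_width: 0.698
```

```bash
python3 - <<'E'
from h import *
from bench import robot
st();ct=robot.capture("top");c=robot.capture('scene');barfit(c);barfit(ct)
for x in(ct,c):
    W=cloud(x);rect(W,[.57,-.11,.138],[.63,-.05,.165],"head top");rect(W,[.6,.0,.1],[.75,.15,.16],"pots")
cv2.imwrite("pics/v5.png",cv2.convertScaleAbs(np.hstack([crop(c["image"],262,140,60,70,7),crop(ct["image"],335,155,50,70,7)]),alpha=2))
E
```

```text
18.75 pos [358.7 -78.5 240.7] F [-0.2  0.3 -0.1] M [ 0.03  0.04 -0.03] w 59.4
bar n 547 dir -88.42679 x at y=-81 598.3721 x at 138 592.3573
bar n 501 dir -88.64694 x at y=-81 592.4551 x at 138 587.28235
head top n 122 med [594.7 -80.3 150.3] rect [595.2 -78.9] [24.5 21.8] 89.8
pots n 671 med [704.4  53.3 117. ] rect [706.2  53.9] [63.2 62.4] 10.8
head top n 136 med [601.9 -77.9 148.2] rect [599.8 -80.9] [23.7 23.5] 87.3
pots n 959 med [713.4  57.1 116.4] rect [669.6  50.7] [140.3  63.8] 1.3
```

View pics/v5.png

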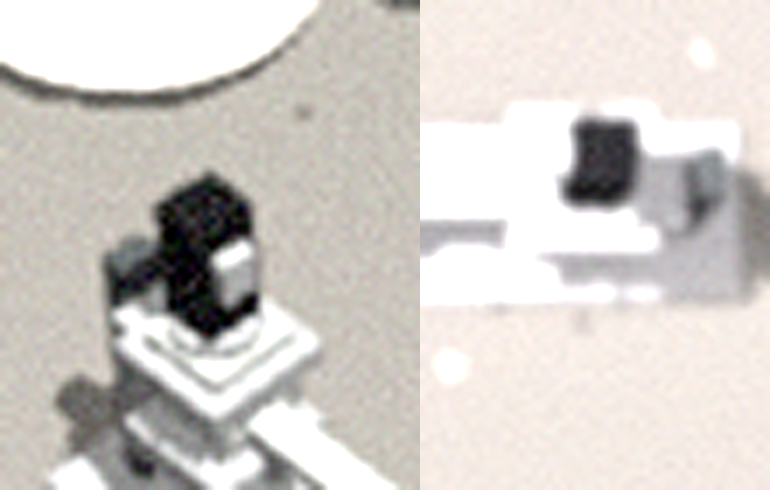

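The pin sits upright in the fork, with its head top near 149–150 mm. That is about 2–3 mm below where a free collar would hold it. The button stands proud at scene px (295.5,178), the robot is well clear, and the pots are unmoved. Handing in.

```bash
python3 -c "
from bench import robot
print(robot.job_done())"
```

```text
the job is handed in; nothing more can be done
None
```

The pin is through the fork and bar, and my checks say it is locked. I handed the job in at about 19 s of the 54 s allowed; the hand-in gave no verdict.

**What I did:**
- **Bar:** I swung it in by its post.
- **Pin:** I pinched the head across the button. It hung about 2° off upright, so I corrected that before lowering it. It passed the fork and eye with no force I could tell from the noise.
- **Lock:** I felt the collar at a tool height of about 114.5 mm and squashed it about 3.1–3.7 mm, at 6–7 N net. Then I let go and backed off.

**Last checks:**
- **Bar:** it is about 0.01 rad or less from zero.
- **Pin height:** the head top is at 148–150 mm, which puts the pin's origin about 29–30 mm above `bracket_hole` (12–36 mm allowed). The collar is still held down about 2–3 mm, so the pin has not risen back.
- **Button:** it is visibly sprung out.
- **Pots and robot:** the top view shows the pots unmoved. The robot is clear, with no contact force.

**Disagreements and gaps:**
- The two cameras differ by about 2–5 mm in x and 1–2 mm in height, within what the calibration and coarse pixels would explain. I used averages and relative measurements for the fit.
- The pots' outline in the last scene view came out wrong because other points were mixed in; the top view was clean.
- I did not measure the plate, spoon or diffuser again.
- I did not tug the pin to test the lock.

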